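Load two dried-fish blocks square against the stops of a hand-cranked shaver

ROBOT

A 7-joint arm with a two-finger parallel gripper is mounted at the origin on the work surface. World frame = base frame: x ahead of the robot, y to its left, z up, the work surface at z = 0. Lengths are in m, angles in rad, forces in N, time in s.
With the tool pointing down it reaches from about 0.375 to 0.925 m from the base axis. Payload 3.1 kg.
Tool frame: the origin (TCP) lies between the finger pads; the fingertips stand tips_ahead ahead of it and the grasp point (between the pads) is the TCP (tips_ahead is the distance from the TCP to the fingertips, in m); z points along the fingers, y is the line along which they close (so a half turn about z gives the same grasp; the last joint's range is limited). The gripper opens to 85 mm and grips with 20 to 120 N. Pads are 22 mm wide; open, the fingers measure 114 mm over their backs; the gripper's body (76 mm by 85 mm) begins 54 mm behind the grasp point. The pads swing forward as they close: fully open they stand 13 mm farther back than shut.
Start: joints at [1.114, 0.383, 0.044, 1.598, -0.018, 1.161, -0.05], TCP at [0.228, -0.609, 0.25] pointing down, gripper open.
Joint ranges: [-2.61, 2.61], [-0.41, 2.15], [-1.48, 1.57], [0, 2.5], [-1.57, 4.71], [0.05, 1.97], [-2.85, 2.85]. Speed limits (rad/s): [2.79, 2.79, 3.14, 3.14, 3.14, 3.14, 3.14].

INTERFACE

Orientations are given as a unit quaternion [w, x, y, z].
In Python, from workcell import state, get_image, get_calibration, job_done, tips_ahead gives the robot as it stands.
- The arm moves only by the shell command python3 -m handwheel 'ROWS' [OPENING] [FORCE]. ROWS is JSON, one flat list of numbers, 4 for each row, row after row: the shift along the tool's x, y, z in m, then the turn about the tool's z in rad. A call has 1 to 12 rows; each row shifts and turns the commanded pose from where the row before left it, along the tool's axes as they then stand; what a row does not reach is not made up. A row lasts 1/8 s, in which the tool goes at most 62.5 mm and 10.7 degrees, less where a joint would pass 70% of its speed; a pose out of reach is approached as far as the arm can. A call with a gripper value outside its range is refused whole. OPENING is the closure, from 0 (fully open) to 1 (shut), set as the call begins (- or left out, the last holds). The fingers move at their own pace and stop on an object; FORCE is the grip in N (left out, the last holds). Time passes only in rows, so rows that do not move let the fingers close. It gives the time, the measured TCP pose, the force, the opening and the grip force at its end, in the units of the state.
- state(): the state, without advancing time (a new reading comes with each control period).
- get_image(name): name is "scene" or "side" or "wrist"; returns (picture, depth): 400x640x3 uint8, red, green, blue; 400x640 float32, m along the optical axis (not along the pixel's ray), 0 where there is no reading.
- get_calibration(name): a dict with "intrinsics" (3x3 intrinsics, pixels), "D" ([k1, k2, p1, p2, k3] as OpenCV has them; the pictures are not rectified), "rvec" (rotation vector, rad) and "tvec" (3), from world to camera coordinates, as OpenCV has them; the wrist camera has in their place "mount" (4x4, takes a point from camera to tool coordinates, whose origin is the TCP and whose axes are the flange's). Camera axes: x right, y down, z forward; pixel columns grow to the right and rows downward; lengths in m; the calibration is good to about 2 mm. A picture is of the moment at which its call begins: read the wrist's pose just before it. get_calibration takes no time and is no camera call.
- job_done(): hands the job in; it is judged then, once.
The state is a dict: "time_s": time; "joint_positions": joint angles; "qvel": joint speeds; "joint_efforts": joint torques, N m; "tcp_pos": TCP position; "ee_rot": TCP orientation; "wrist_force": force on the tool from outside, world axes, zero at the start; "ft_torque": the same for the moment, N m; "finger_gap": finger opening in m; "finger_force": force on a finger pad.
Only numpy, scipy, OpenCV 4.12 (cv2) and the standard library are available. Lean on these libraries where they do the work, as an engineer would, in place of code of your own. Each camera call takes 0.05 s, during which the arm holds its last target. There are 200 camera calls.

TASK

Load the shaver: lay both dark fish blocks flat on its feed bed, ridge up and lengthways. Push the long one fully home along the side fence with its end against the end stop in front of the housing, and the short one snug along the long one's open side with its end against that stop too. Leave both released and lying still, and do not shift or tip the cup, tub, bowl or pepper mill standing around.

Things in the scene. Friction and masses are not known exactly. Their poses are not given: they have to be found in the camera images.
- shaver: Hand-cranked food shaver, white on a dark base, fixed to the counter on rubber feet; place and yaw vary. Origin: on the counter under the feed bed's middle; z up. Feed bed: flat grey plate, top at z = 45 mm, from x = -95 to 80 and y = -115 to 100 mm, its -x and -y sides open. Seated, the long block's origin is at x 57.5, y 25 mm, the short one's at x 12.5, y 50 mm, both at z 45 mm.
- corner (a point): Inner corner of side fence and end stop on the bed's top: (80, 100, 45) mm in the shaver's axes.
- fence (a point): Middle of the side fence's inner face, (80, 0, 54) mm in the shaver's axes. The fence runs along the bed's +x side, is 12 mm thick and stands 18 mm above the bed.
- stop (a point): Middle of the end stop's inner face, (0, 100, 54) mm in the shaver's axes. The stop runs along the bed's +y side, is 12 mm thick and stands 18 mm above the bed.
- housing (a point): Middle of the white housing's top, (0, 180, 114) mm in the shaver's axes. The housing spans y = 123 to 235 mm behind the end stop; a crank on it reaches z = 201 mm near x = 75, y = 225 mm.
- long_block: The longer hard, dark brown dried-fish block: 150 mm long (its x), 45 mm wide (its y), with flat upright sides 24 mm high and a narrow flat ridge on top (126 x 26 mm, top at 32 mm); both ends are alike. Origin: centre of its underside, z up. About 0.19 kg.
- short_block: The shorter block, the same shape but 100 mm long (its x; ridge 76 mm long). Origin: centre of its underside, z up. About 0.13 kg.
- utensil_cup: Bystander: steel cup of 70 mm diameter, 100 mm high, with utensils standing in it up to 155 mm high. Origin: centre of its underside.
- tub: Bystander: white tub with a blue lid, 90 mm diameter, 90 mm high. Origin: centre of its underside.
- bowl: Bystander: white bowl, 100 mm diameter, 45 mm high. Origin: centre of its underside.
- pepper_mill: Bystander: turned pale wooden pepper mill, up to 54 mm in diameter, 134 mm high, standing just beyond the side fence. Origin: centre of its underside.
Things that resemble listed ones, but are neither listed nor needed, are in the scene too. What is shaped like the long_block but grey or orange is not meant.

How it is judged:
By the outcome, as a careful person would: the job done as asked, in the order asked, and still so for the second after the job is handed in, with the robot touching nothing.
It also fails if it takes over 72 s, if anything falls off the work surface, if the arm or the gripper's body presses on something with over 40 N, if the wrist force passes 120 N, or if a joint passes its speed limit or range.

## Working session

There is one attempt and no reset: what is moved stays moved. The work goes in short steps, Python scripts to look and compute and a shell command to move; the robot and the scene stay as the last step left them, time stands still between calls to the robot, and variables do not carry over. Pictures are saved under pics/ and viewed, at most 10 in all, crops included, and the job is handed in when it is done.

```bash
mkdir -p pics; cat > h.py <<'E'
import numpy as np, cv2
from workcell import *
def save(n,f):
    im,d=get_image(n); cv2.imwrite('pics/'+f,im[:,:,::-1]); np.save('pics/'+f+'.npy',d); return im,d
def world(n,px,d,pose=None):
    """pixels -> world points by depth"""
    c=get_calibration(n); px=np.asarray(px,float).reshape(-1,1,2)
    u=cv2.undistortPoints(px,np.array(c['intrinsics']),np.array(c['D'])).reshape(-1,2)
    z=np.array([d[int(round(p[1])),int(round(p[0]))] for p in px[:,0]])
    return tow(n,np.c_[u*z[:,None],z],pose)
def tow(n,P,pose=None):
    c=get_calibration(n)
    if n=='wrist':
        from scipy.spatial.transform import Rotation as R
        p,q=pose; M=np.array(c['mount']); P=P@M[:3,:3].T+M[:3,3]
        return P@R.from_quat(np.r_[q[1:],q[0]]).as_matrix().T+p
    Rm=cv2.Rodrigues(np.array(c['rvec'],float))[0]
    return (P-np.array(c['tvec']).ravel())@Rm
def plane(n,px,h,pose=None):
    """pixels -> world points on z=h"""
    c=get_calibration(n); px=np.asarray(px,float).reshape(-1,1,2)
    u=cv2.undistortPoints(px,np.array(c['intrinsics']),np.array(c['D'])).reshape(-1,2)
    a=tow(n,np.zeros((1,3)),pose); b=tow(n,np.c_[u,np.ones(len(u))],pose)
    return a+(b-a)*((h-a[:,2:])/(b-a)[:,2:])
E
python3 - <<'E'
from h import *
s=state();print(s, tips_ahead)
a=save('scene','s0.png')[0];b=save('side','d0.png')[0]
E
```

```text
{'time_s': 0.0, 'joint_positions': array([ 1.11424617,  0.38381557,  0.04384151,  1.59959047, -0.01792346,
        1.161214  , -0.04988324]), 'qvel': array([-1.54551956e-03,  1.52907378e-03, -8.74820617e-04, -2.26569608e-03,
       -8.82240855e-04, -1.29026374e-04,  8.62244080e-05]), 'joint_efforts': array([-4.39997905e-06, -4.33465362e+01,  1.02452338e+00, -2.49516946e+01,
        1.05790253e-02,  1.13934922e-02,  3.57100525e-06]), 'tcp_pos': array([ 0.22789851, -0.60777292,  0.24889213]), 'ee_rot': array([-1.28400649e-03,  9.83947399e-01,  1.78453859e-01, -2.94796697e-04]), 'wrist_force': array([ 0.05036555,  0.43489513, -0.13703947]), 'ft_torque': array([-0.02982519,  0.0458744 ,  0.00949234]), 'finger_force': 0.0, 'finger_gap': 0.08539998535038895} 0.019
```

View pics/s0.png

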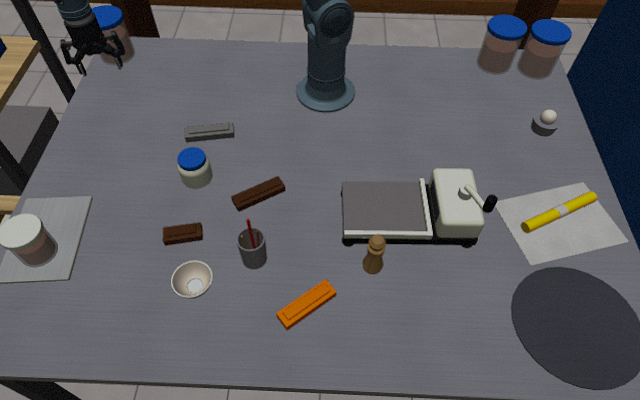

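View pics/d0.png

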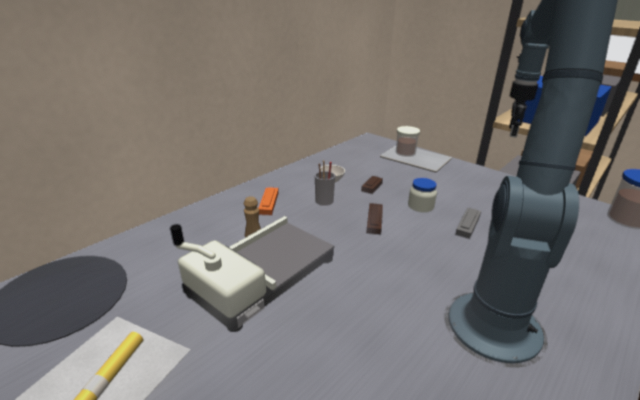

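The scene view shows these possible long blocks: dark brown (258,193), grey decoy (210,132) and orange decoy (306,304). The only short block is dark brown at (183,234). By the description I choose (258,193) and (183,234). The bed spans about (342..430, 182..240), with the fence on the lower image edge, the stop on the right and the mill at (375,253). The side view agrees: long block at (375,217), short at (372,184).

```bash
python3 - <<'E'
from h import *
im=cv2.imread('pics/s0.png'); d=np.load('pics/s0.png.npy')
hsv=cv2.cvtColor(im,cv2.COLOR_BGR2HSV)
print(hsv[195,258],hsv[234,183],hsv[210,385],hsv[237,385],hsv[100,200])
m=cv2.inRange(hsv,(0,70,15),(14,255,110))
for c in cv2.findContours(m,cv2.RETR_EXTERNAL,cv2.CHAIN_APPROX_NONE)[0]:
    if cv2.contourArea(c)<150: continue
    x,y,w,h=cv2.boundingRect(c)
    mm=np.zeros(m.shape,np.uint8);cv2.drawContours(mm,[c],-1,1,-1)
    v,u=np.nonzero(mm&(d>0)); P=world('scene',np.c_[u,v],d)
    top=P[(P[:,2]>0.017)&(P[:,2]<.045)]
    if len(top)<30: print((x,y,w,h),'none',np.median(P,0));continue
    r=cv2.minAreaRect((top[:,:2]*1000).astype(np.float32))
    ang=np.degrees(np.arctan2(*(cv2.PCACompute(top[:,:2].astype(np.float32),None)[1][0][::-1])))
    print((x,y,w,h),r,ang,np.percentile(top[:,2],90))
# bed
v,u=np.mgrid[165:255,330:445]; P=world('scene',np.c_[u.ravel(),v.ravel()],d)
b=P[abs(P[:,2]-.045)<.005]; 
print('bed',len(b),cv2.minAreaRect((b[:,:2]*1000).astype(np.float32)),np.median(b[:,2]))
f=P[abs(P[:,2]-.063)<.005];hs=hsv[v.ravel(),u.ravel()]
w=(hs[:,2]>150)&(abs(P[:,2]-.063)<.012)
q=P[w]; np.save('pics/q.npy',q); print('white',len(q),q[:,:2].min(0),q[:,:2].max(0))
for n,px in dict(mill=(376,240),cup=(250,236),bowl=(192,278),tub=(192,158)).items(): print(n,world('scene',[px],d)[0])
print(world('scene',[(457,185)],d),plane('scene',[(342,182),(425,181),(430,234),(344,236)],.045))
big=cv2.resize(im[140:290,150:450],(800,400),interpolation=cv2.INTER_CUBIC); cv2.imwrite('pics/c0.png',big)
E
```

```text
[ 12 176  55] [  8 195  38] [150  13 101] [34 25 81] [111  16 113]
(15, 232, 31, 23) none [ 0.69990196 -0.68116064  0.08890301]
(163, 223, 39, 22) ((599.5031127929688, -362.8619079589844), (46.273162841796875, 98.63665771484375), 12.480609893798828) 103.018776 0.03340361839642292
(232, 177, 53, 34) ((456.8404235839844, -177.47900390625), (48.550689697265625, 149.1126708984375), 33.66604232788086) 121.81893 0.03324024180081608
(527, 39, 33, 19) none [-0.10888367  0.70979592  0.11157401]
(485, 36, 32, 17) none [-0.12646529  0.57406712  0.111526  ]
(346, 0, 261, 29) ((-477.4632568359375, 792.4473266601562), (156.78207397460938, 53.87972640991211), 19.48000717163086) 7.645761 0.042991033614821136
(258, 0, 44, 10) none [-1.68411956 -0.32094513 -0.71658659]
(207, 0, 55, 9) none [-1.68254825 -0.65548803 -0.72304502]
(108, 0, 100, 37) ((-426.78314208984375, -809.2421875), (44.80801010131836, 75.65779113769531), 49.516929626464844) -28.87322 0.042678895468333415
bed 3982 ((534.1198120117188, 191.1629638671875), (238.3132781982422, 257.64105224609375), 2.721357822418213) 0.04438913884518564
white 515 [0.41477458 0.06493043] [0.61084699 0.29023005]
mill [0.67026975 0.13684416 0.13523724]
cup [ 0.62961018 -0.17331525  0.06320777]
bowl [ 0.72667323 -0.31254136  0.00939066]
tub [ 0.39918827 -0.36232647  0.08868086]
[[0.47845379 0.35583902 0.11370723]] [[0.42877147 0.0582563  0.045     ]
 [0.41356042 0.29166101 0.045     ]
 [0.58954689 0.28870598 0.045     ]
 [0.60664699 0.06579462 0.045     ]]
```

View pics/c0.png

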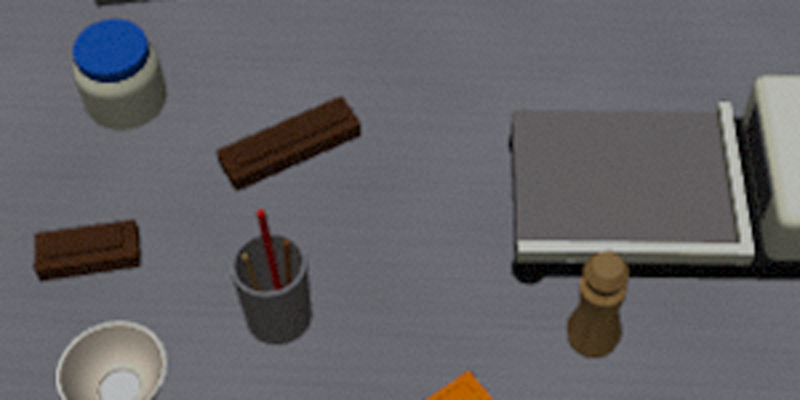

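The crop confirms two dark-brown ridged blocks. The bed's fence is on world +x and its stop is on world +y, with the mill just beyond the fence. I'll go above the long block.

```bash
cat >> h.py <<'E'
def yaw(q):
    from scipy.spatial.transform import Rotation as R
    x=R.from_quat(np.r_[q[1:],q[0]]).as_matrix()[:,0]; return np.arctan2(x[1],x[0])
def togo(target,th_deg):
    """shift in present tool axes (x,y,z), turn about tool z, for tool down"""
    s=state(); t=yaw(s['ee_rot']); d=np.array(target)-s['tcp_pos']
    dx=d[0]*np.cos(t)+d[1]*np.sin(t); dy=d[0]*np.sin(t)-d[1]*np.cos(t)
    a=np.radians(th_deg)-t; a=(a+np.pi)%(2*np.pi)-np.pi
    print('tcp',s['tcp_pos'].round(4),'yaw',np.degrees(t).round(2),'F',s['wrist_force'].round(1),'gap',round(s['finger_gap'],4),'t',round(s['time_s'],2))
    print('go',np.round([dx,dy,-d[2],-a],4))
E
python3 -c "
from h import *
togo((.457,-.177,.25),122)"
```

```text
tcp [ 0.228  -0.6079  0.249 ] yaw 20.56 F [ 0.1 -0.3 -0. ] gap 0.0851 t 0.1
go [ 3.6580e-01 -3.2300e-01 -1.0000e-03 -1.7704e+00]
```

```bash
python3 -m handwheel '[0.0406,-0.0359,0,0, 0.0406,-0.0359,0,0, 0.0406,-0.0359,0,0, 0.0406,-0.0359,0,0, 0.0406,-0.0359,0,0, 0.0406,-0.0359,0,0, 0.0406,-0.0359,0,0, 0.0406,-0.0359,0,0, 0.0406,-0.0359,0,0, 0,0,0,-0.18, 0,0,0,-0.18]' 0 && python3 -m handwheel '[0,0,0,-0.18, 0,0,0,-0.18, 0,0,0,-0.18, 0,0,0,-0.18, 0,0,0,-0.18, 0,0,0,-0.18, 0,0,0,-0.18, 0,0,0,-0.15, 0,0,0,0]'; cat > look.py <<'E'
from h import *
import sys
def look(f):
    s=state(); im,d=save('wrist',f); return im,d,(s['tcp_pos'],s['ee_rot'])
def blocks(im,d,pose):
    hsv=cv2.cvtColor(im,cv2.COLOR_RGB2HSV); m=cv2.inRange(hsv,(0,70,10),(16,255,120))
    out=[]
    for c in cv2.findContours(m,cv2.RETR_EXTERNAL,cv2.CHAIN_APPROX_NONE)[0]:
        if cv2.contourArea(c)<1500: continue
        mm=np.zeros(m.shape,np.uint8);cv2.drawContours(mm,[c],-1,1,-1)
        v,u=np.nonzero(mm&(d>0)); P=world('wrist',np.c_[u,v],d,pose)
        zt=np.percentile(P[:,2],95); T=P[P[:,2]>zt-.016]
        r=cv2.minAreaRect((T[:,:2]*1000).astype(np.float32))
        a=np.degrees(np.arctan2(*cv2.PCACompute(T[:,:2].astype(np.float32),None)[1][0][::-1]))%180
        print(cv2.boundingRect(c),'rect',np.round(r[0],1),np.round(r[1],1),round(r[2],1),'pca',round(a,1),'ztop',round(zt,4)); out.append((r,a))
    return out
E
python3 - <<'E'
from look import *
im,d,p=look('w1.png'); print(p); blocks(im,d,p); togo((.457,-.177,.25),122)
E
```

```text
time_s: 1.48
tcp_pos: [0.4569, -0.1764, 0.2498]
ee_rot: [-0.0, 0.935, 0.356, -0.0]
wrist_force: [0.2, -1.4, -0.3]
finger_gap: 0.0856
finger_force: 0.0
time_s: 2.6
tcp_pos: [0.4565, -0.1777, 0.2498]
ee_rot: [-0.001, 0.486, 0.874, -0.0]
wrist_force: [-0.1, -0.0, 0.5]
finger_gap: 0.0855
finger_force: 0.0
(array([ 0.45646283, -0.17769393,  0.24981264]), array([-5.07168902e-04,  4.85815442e-01,  8.74061265e-01, -6.54111286e-05]))
(309, 286, 48, 60) rect [ 546.3 -274.9] [ 66.2 279.6] 29.7 pca 120.4 ztop 0.0323
(297, 107, 36, 117) rect [ 451.7 -175.6] [ 41.8 146.1] 32.7 pca 122.9 ztop 0.0325
(580, 15, 60, 46) rect [653.6 132.6] [17.  35.9] 47.7 pca 135.4 ztop 0.0656
tcp [ 0.4565 -0.1777  0.2499] yaw 121.82 F [-0.1 -0.4  0.2] gap 0.0853 t 2.65
go [ 0.0003  0.0007 -0.0001 -0.0031]
```

View pics/w1.png

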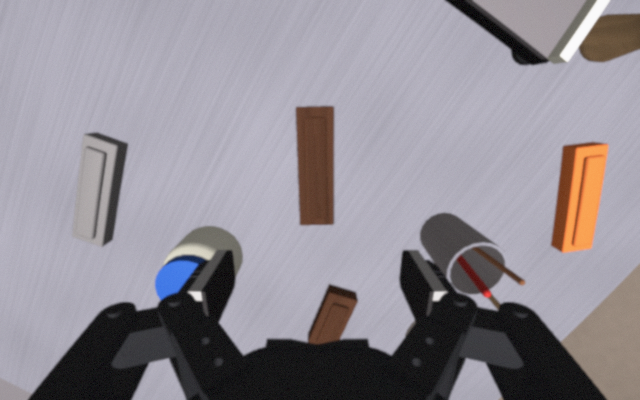

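The wrist view shows the long block centred at (315,165), with clear space on both sides for the fingers. I'll descend and grip it.

```bash
python3 -c "
from h import *
togo((.452,-.1755,.021),122.8)"
```

```text
tcp [ 0.4565 -0.1777  0.2499] yaw 121.82 F [-0.1 -0.4  0.2] gap 0.0853 t 2.65
go [ 0.0042 -0.0027  0.2289 -0.0171]
```

```bash
python3 -m handwheel '[0.004,-0.0027,0.05,-0.017, 0,0,0.05,0, 0,0,0.05,0, 0,0,0.049,0, 0,0,0.02,0, 0,0,0.01,0, 0,0,0,0, 0,0,0,0]' 0 && python3 -m handwheel '[0,0,0,0, 0,0,0,0, 0,0,0,0, 0,0,0,0, 0,0,0,0, 0,0,0,0]' 1 50
```

```text
time_s: 3.65
tcp_pos: [0.4537, -0.1762, 0.0224]
ee_rot: [0.001, 0.478, 0.878, 0.0]
wrist_force: [-1.0, -0.1, -0.3]
finger_gap: 0.0857
finger_force: 0.0
time_s: 4.4
tcp_pos: [0.4534, -0.176, 0.0221]
ee_rot: [0.001, 0.478, 0.879, 0.0]
wrist_force: [-0.8, -0.0, 6.2]
finger_gap: 0.044
finger_force: 53.5
```

```bash
python3 -m handwheel '[0,0,-0.04,0, 0,0,-0.06,0, 0,0,-0.06,0, 0,0,-0.02,0.1, 0,0,0,0.18, 0,0,0,0.18, 0,0,0,0.05, 0,0,0,0]' && python3 -c "
from h import *
togo((.515,.10,.2),93)"
```

```text
time_s: 5.4
tcp_pos: [0.4516, -0.1755, 0.2004]
ee_rot: [-0.001, 0.684, 0.73, -0.0]
wrist_force: [-0.5, -0.2, -1.7]
finger_gap: 0.044
finger_force: 52.5
tcp [ 0.4516 -0.1755  0.2004] yaw 93.76 F [-0.5 -0.2 -1.7] gap 0.044 t 5.4
go [0.2708 0.0814 0.0004 0.0133]
```

```bash
python3 -m handwheel '[0.045,0.0135,0,0.013, 0.045,0.0135,0,0, 0.045,0.0135,0,0, 0.045,0.0135,0,0, 0.045,0.0135,0,0, 0.045,0.0135,0,0, 0,0,0,0, 0,0,0,0]' && python3 - <<'E'
from look import *
im,d,p=look('w2.png'); print(p[0],np.degrees(yaw(p[1])))
E
```

```text
time_s: 6.4
tcp_pos: [0.5182, 0.0977, 0.2006]
ee_rot: [-0.0, 0.688, 0.726, -0.001]
wrist_force: [-0.5, -0.5, -2.2]
finger_gap: 0.0443
finger_force: 52.5
[0.518193   0.09769008 0.20059269] 93.03936531547062
```

View pics/w2.png

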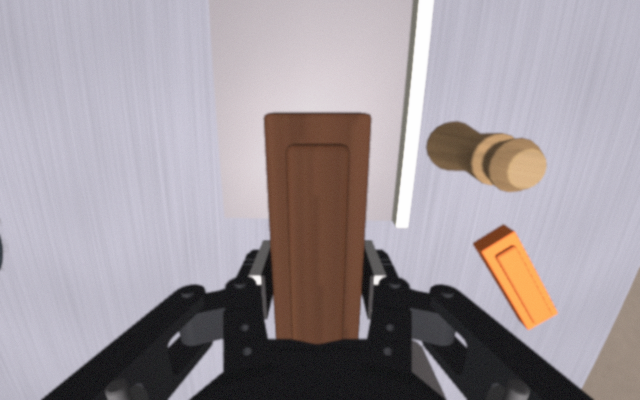

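The wrist view shows the gripped block at (317,230), the bed's open edge from about (211,0) to (225,218), its near edge at row 218 and the fence's inner edge near columns 395–413. I'll measure these edges for the shaver pose.

```bash
python3 - <<'E'
from h import *
from scipy.spatial.transform import Rotation as R
im=cv2.imread('pics/w2.png');hsv=cv2.cvtColor(im,cv2.COLOR_BGR2HSV).astype(int)
p=np.array([.518193,.09769008,.20059269]); s=state(); pose=(p,s['ee_rot'])
d=np.load('pics/w2.png.npy')
# by depth: height map columns
L=[];F=[]
g=cv2.GaussianBlur(cv2.cvtColor(im,cv2.COLOR_BGR2GRAY),(5,5),0).astype(int)
for v in list(range(10,105,5)):
    P=world('wrist',[(u,v) for u in range(180,450)],d,pose)
    z=P[:,2]; on=np.nonzero(abs(z-.045)<.006)[0]
    up=np.nonzero(z>.055)[0]
    L.append((180+on[0],v)); F.append((180+up[0],v))
    if v%30==10: print(v,L[-1],F[-1],180+up[-1],np.median(z[on]),z[up[0]:up[-1]].max(), g[v,200:230:3],g[v,395:440:3])
Lw=plane('wrist',L,.045,pose);Fw=plane('wrist',F,.058,pose)
for W in(Lw,Fw):
    l=cv2.fitLine((W[:,:2]*1000).astype(np.float32),cv2.DIST_HUBER,0,.01,.01).ravel(); print('line',l, np.degrees(np.arctan2(l[1],l[0]))%180)
N=[]
for u in list(range(232,262,4))+list(range(375,390,4)):
    P=world('wrist',[(u,v) for v in range(190,240)],d,pose); on=np.nonzero(abs(P[:,2]-.045)<.006)[0]
    if len(on): N.append((u,190+on[-1]))
print(N,plane('wrist',N,.045,pose)[:,:2].round(4).tolist())
# scene: stop
im=cv2.imread('pics/s0.png');g=cv2.cvtColor(im,cv2.COLOR_BGR2GRAY).astype(int)
S=[]
for v in range(183,230,3):
    row=g[v,412:432]; S.append((412+np.argmax(np.diff(row))+.5,v))
W=plane('scene',S,.045); print(S[:4],S[-3:])
l=cv2.fitLine((W[:,:2]*1000).astype(np.float32),cv2.DIST_HUBER,0,.01,.01).ravel(); print('stop',l,np.degrees(np.arctan2(l[1],l[0])))
E
```

```text
10 (np.int64(209), 10) (np.int64(338), 10) 432 0.044893034064732454 0.3239327121767517 [188 187 190 187 181 181 182 182 183 183] [191 190 190 190 189 179 126 143 243 254 254 254 246 197 188]
40 (np.int64(211), 40) (np.int64(308), 40) 432 0.04484291072129899 0.3239327121767517 [191 189 190 192 185 185 185 186 187 188] [196 195 195 194 187 134 140 242 254 254 254 246 196 189 187]
70 (np.int64(213), 70) (np.int64(410), 70) 426 0.04472972256468971 0.06440378441394892 [193 192 189 194 192 190 191 191 191 192] [201 199 199 192 139 134 237 254 254 254 244 196 191 188 188]
100 (np.int64(215), 100) (np.int64(407), 100) 422 0.04480909525250493 0.06407661253462388 [196 197 192 194 197 196 195 196 196 198] [202 201 196 144 137 240 254 254 254 240 197 194 191 191 191]
line [ 3.0807106e-02 -9.9952537e-01  4.1766644e+02  2.0997255e+02] 91.7654
line [ 9.9989951e-01 -1.4178316e-02  5.1147440e+02  2.1462524e+02] 179.18762
[(232, np.int64(217)), (236, np.int64(217)), (240, np.int64(217)), (244, np.int64(217)), (248, np.int64(217)), (252, np.int64(217)), (256, np.int64(217)), (260, np.int64(217)), (375, np.int64(220)), (379, np.int64(220)), (383, np.int64(220)), (387, np.int64(220))] [[0.4305, 0.0603], [0.4347, 0.0605], [0.4389, 0.0607], [0.4431, 0.061], [0.4473, 0.0612], [0.4515, 0.0614], [0.4557, 0.0616], [0.4598, 0.0619], [0.5798, 0.0647], [0.584, 0.0649], [0.5882, 0.0651], [0.5924, 0.0654]]
[(np.float64(420.5), 183), (np.float64(420.5), 186), (np.float64(421.5), 189), (np.float64(421.5), 192)] [(np.float64(426.5), 222), (np.float64(426.5), 225), (np.float64(427.5), 228)]
stop [9.9922162e-01 3.9447963e-02 5.1165942e+02 2.8080347e+02] 2.2607884
```

```bash
cat >> h.py <<'E'
O=np.array([.5134,.1782]); YAW=1.9
def sh(x,y):  # shaver mm -> world
    t=np.radians(YAW); return O+np.array([x*np.cos(t)-y*np.sin(t),x*np.sin(t)+y*np.cos(t)])/1000
def tosh(w):
    t=np.radians(YAW); e=(np.array(w)[:2]-O)*1000; return np.array([e[0]*np.cos(t)+e[1]*np.sin(t),-e[0]*np.sin(t)+e[1]*np.cos(t)])
def gosh(x,y,z,th=90): togo((*sh(x,y),z),th+YAW); print('at shaver',tosh(state()['tcp_pos']).round(1))
E
python3 -c "
from h import *
gosh(5,12,.068)"
```

```text
tcp [0.5183 0.0967 0.2006] yaw 92.93 F [ 0.   0.7 -2. ] gap 0.0441 t 6.45
go [0.0935 0.0045 0.1326 0.0179]
at shaver [  2.2 -81.6]
```

```bash
python3 -m handwheel '[0.05,0.0045,0,0.018, 0.0435,0,0,0, 0,0,0.05,0, 0,0,0.04,0, 0,0,0.02,0, 0,0,0.012,0, 0,0,0.006,0, 0,0,0.003,0, 0,0,0,0, 0,0,0,0]' && python3 -c "
from h import *
gosh(5,12,.068)"
```

```text
time_s: 7.7
tcp_pos: [0.5198, 0.1921, 0.0711]
ee_rot: [0.0, 0.695, 0.719, 0.001]
wrist_force: [-0.1, -0.7, -1.6]
finger_gap: 0.0439
finger_force: 52.4
tcp [0.5198 0.1921 0.0711] yaw 91.95 F [-0.1 -0.7 -1.6] gap 0.0439 t 7.7
go [-0.0017 -0.0018  0.0031  0.0009]
at shaver [ 6.8 13.7]
```

```bash
python3 -m handwheel '[0,0,0.002,0, 0,0,0.002,0, 0,0,0.001,0, 0,0,0,0, 0,0,0,0]'
```

```text
time_s: 8.32
tcp_pos: [0.5195, 0.192, 0.0672]
ee_rot: [0.001, 0.695, 0.719, -0.0]
wrist_force: [-4.0, -1.8, 10.5]
finger_gap: 0.0439
finger_force: 54.0
```

```bash
python3 -m handwheel '[0,0,0,0, 0,0,0,0, 0,0,0,0, 0,0,-0.03,0, 0,0,-0.04,0, 0,0,0,0]' 0 && python3 -m handwheel '[0,-0.045,0,0, 0,-0.005,0,0, 0,0,0,0, 0,0,0,0, 0,0,0,0]' 1 && python3 -c "
from h import *
gosh(-42,14,.068)"
```

```text
time_s: 9.07
tcp_pos: [0.5219, 0.1933, 0.1387]
ee_rot: [0.002, 0.695, 0.719, 0.003]
wrist_force: [0.1, 0.1, -0.5]
finger_gap: 0.0855
finger_force: 0.0
time_s: 9.7
tcp_pos: [0.4702, 0.1902, 0.1353]
ee_rot: [-0.0, 0.695, 0.719, 0.0]
wrist_force: [0.2, 0.4, -0.1]
finger_gap: -0.0002
finger_force: 0.0
tcp [0.4702 0.1902 0.1353] yaw 91.9 F [ 0.2  0.4 -0.1] gap -0.0002 t 9.7
go [ 0.0006  0.0008  0.0673 -0.    ]
at shaver [-42.8  13.4]
```

```bash
python3 -m handwheel '[0,0,0.05,0, 0,0,0.016,0, 0,0.008,0,0, 0,0.008,0,0, 0,0.008,0,0, 0,0.008,0,0, 0,0.008,0,0, 0,0.008,0,0, 0,0.006,0,0, 0,0,0,0]' && python3 -m handwheel '[0,0.003,0,0, 0,0.003,0,0, 0,0,0,0]' && python3 - <<'E'
from look import *
gosh(20.5,14,.068); im,d,p=look('w3.png')
E
```

```text
time_s: 10.95
tcp_pos: [0.5243, 0.1919, 0.0693]
ee_rot: [0.0, 0.695, 0.719, 0.001]
wrist_force: [0.0, -0.4, -0.0]
finger_gap: -0.0001
finger_force: 0.0
time_s: 11.32
tcp_pos: [0.5295, 0.1922, 0.0692]
ee_rot: [0.0, 0.695, 0.719, 0.0]
wrist_force: [0.4, 1.2, 0.3]
finger_gap: 0.0001
finger_force: 0.1
tcp [0.5295 0.1922 0.0692] yaw 91.95 F [0.4 1.2 0.3] gap 0.0001 t 11.32
go [0.0006 0.0039 0.0012 0.0008]
at shaver [16.6 13.4]
```

View pics/w3.png

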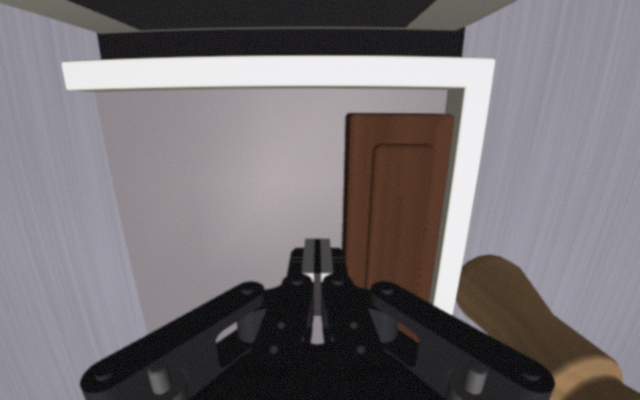

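The block is straight, with its end at row 113 and its right edge at column 450, next to the fence. A small gap to the fence and one to the stop remain. I'll keep pushing gently.

```bash
for i in 1 ; do python3 -m handwheel '[0,0.003,0,0, 0,0.002,0,0, 0,0,0,0]'; done | grep -E 'tcp|wrist'; python3 -m handwheel '[0,0.002,0,0, 0,0.001,0,0, 0,0,0,0]'| grep -E 'tcp|wrist'
```

```text
tcp_pos: [0.5345, 0.1923, 0.0692]
wrist_force: [-0.2, -0.4, -0.3]
tcp_pos: [0.5347, 0.1924, 0.0691]
wrist_force: [-6.4, -0.9, 4.5]
```

```bash
python3 -m handwheel '[0,0.002,0,0, 0,0.002,0,0, 0,0,0,0]'| grep -E 'tcp|wrist'; python3 - <<'E'
from look import *
gosh(20.5,14,.068); im,d,p=look('w4.png'); cv2.imwrite('pics/w4c.png',cv2.resize(im[40:340,250:550,::-1],(600,600)))
E
```

```text
tcp_pos: [0.5348, 0.1924, 0.0687]
wrist_force: [-13.1, -2.6, 11.1]
tcp [0.5348 0.1924 0.0687] yaw 92.03 F [-13.1  -2.6  11.1] gap -0.0 t 12.5
go [ 0.0005 -0.0014  0.0007  0.0024]
at shaver [21.9 13.5]
```

View pics/w4c.png

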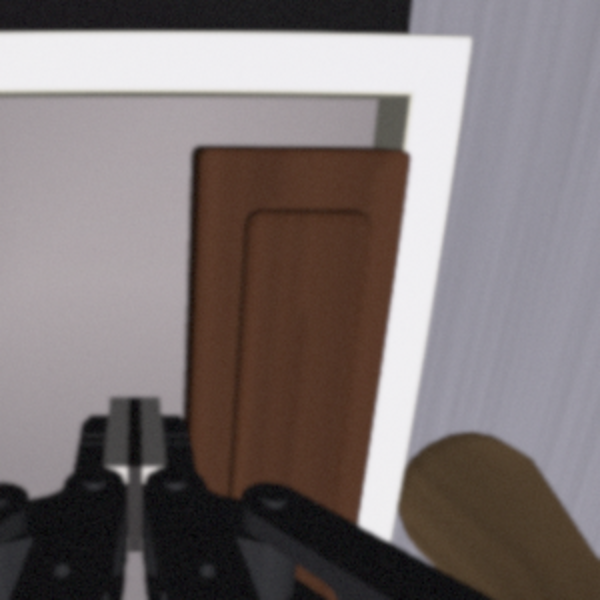

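Crop: the block's right side is flush along the fence, from (405,150) to (365,540). Only the gap to the stop remains, about 50 px here. Next I'll push the block's end, checking the mill's clearance first.

```bash
python3 - <<'E'
from h import *
im=cv2.imread('pics/s0.png');d=np.load('pics/s0.png.npy')
v,u=np.mgrid[230:275,358:392]; P=world('scene',np.c_[u.ravel(),v.ravel()],d)
q=P[(P[:,2]>.02)&(P[:,2]<.15)]; S=np.array([tosh(a) for a in q]); k=(S[:,0]>98)
for a,b in((.02,.06),(.06,.1),(.1,.125),(.125,.15)):
    m=k&(q[:,2]>a)&(q[:,2]<=b); print(a,b,m.sum(),np.percentile(S[m],[3,50,97],axis=0).round())
gosh(50,-85,.069)
E
python3 -m handwheel '[0,-0.006,0,0, 0,-0.004,0,0, -0.03,0,0,0, -0.03,0,0,0, -0.04,0,0,0, -0.01,0,0,0,0,0,0,0]'; python3 -c "
from h import *
gosh(50,-85,.069)"
```

```text
0.02 0.06 197 [[146. -64.]
 [165. -45.]
 [172. -21.]]
0.06 0.1 152 [[147. -61.]
 [164. -46.]
 [169. -23.]]
0.1 0.125 99 [[144. -61.]
 [163. -45.]
 [168. -23.]]
0.125 0.15 138 [[137. -56.]
 [152. -42.]
 [165. -27.]]
tcp [0.5348 0.1925 0.0687] yaw 92.04 F [-13.3  -0.6  11.5] gap 0.0003 t 12.55
go [-0.0986  0.0279 -0.0003  0.0024]
at shaver [21.9 13.5]
time_s: 13.42
tcp_pos: [0.5358, 0.0816, 0.0695]
ee_rot: [0.0, 0.696, 0.718, 0.001]
wrist_force: [0.0, 0.3, 0.6]
finger_gap: 0.0001
finger_force: 0.0
tcp [0.5358 0.0816 0.0695] yaw 91.82 F [0.  0.3 0.6] gap 0.0001 t 13.43
go [ 0.0123  0.0308  0.0005 -0.0014]
at shaver [ 19.2 -97.2]
```

```bash
python3 -m handwheel '[0,0.02,0,0, 0,0.016,0,0, 0.01,0,0,0, 0.01,0,0,0, 0.005,0,0,0, 0.005,0,0,0, 0.003,0,0,0, 0,0,0,0]'| grep -E 'tcp|wrist'; python3 -m handwheel '[0.002,0,0,0, 0.002,0,0,0, 0,0,0,0]'| grep -E 'tcp|wrist'; python3 -c "
from h import *
gosh(57,-61,.069)"
```

```text
tcp_pos: [0.5693, 0.1164, 0.069]
wrist_force: [-0.5, -1.5, -0.3]
tcp_pos: [0.5693, 0.1188, 0.0691]
wrist_force: [-1.8, -4.5, 1.3]
tcp [0.5693 0.1188 0.0691] yaw 91.89 F [-1.8 -4.5  1.3] gap 0.0003 t 14.8
go [ 0.0002  0.0031  0.0001 -0.0001]
at shaver [ 53.9 -61.2]
```

```bash
python3 -m handwheel '[0.002,0,0,0, 0.002,0,0,0, 0,0,0,0]'| grep -E 'tcp|wrist';python3 -m handwheel '[0.001,0,0,0, 0.001,0,0,0, 0,0,0,0]'| grep -E 'tcp|wrist'
```

```text
tcp_pos: [0.5693, 0.1189, 0.0691]
wrist_force: [-2.9, -9.6, 5.2]
tcp_pos: [0.5692, 0.1189, 0.0691]
wrist_force: [-4.2, -12.1, 5.6]
```

```bash
python3 -m handwheel '[-0.02,0,0,0, -0.01,0,-0.05,0, 0,0,-0.06,0, 0,0,-0.06,0, 0,0,0,0]' 0| grep -E 'tcp|wrist'; python3 -c "
from h import *
togo((.594,-.34,.23),102.8)"
```

```text
tcp_pos: [0.5753, 0.0996, 0.2465]
wrist_force: [1.5, -0.5, -0.7]
tcp [0.5753 0.0996 0.2465] yaw 92.03 F [ 1.5 -0.5 -0.7] gap 0.0851 t 16.18
go [-0.44    0.0031  0.0165 -0.1881]
```

```bash
python3 -m handwheel '[-0.055,0,0,0, -0.055,0,0,0, -0.055,0,0,0, -0.055,0,0,0, -0.055,0,0,0, -0.055,0,0,0, -0.055,0,0,0, -0.055,0.003,0.01,-0.1, 0,0,0,-0.088, 0,0,0,0]'| grep -E 'tcp|wrist'; python3 - <<'E'
from look import *
im,d,p=look('w5.png'); blocks(im,d,p); togo((.594,-.361,.23),102.8)
E
```

```text
tcp_pos: [0.5885, -0.3428, 0.2275]
wrist_force: [-0.1, 0.4, -0.3]
(302, 150, 37, 81) rect [ 595.9 -360.9] [42.1 98.8] 12.7 pca 102.7 ztop 0.0324
(540, 123, 100, 206) rect [1402.3 -322.3] [ 712.8 1310.7] 60.9 pca 94.9 ztop -0.6564
tcp [ 0.589  -0.3416  0.2282] yaw 102.73 F [0.4 0.3 0.1] gap 0.0855 t 17.48
go [-0.02    0.0006 -0.0018 -0.0013]
```

View pics/w5.png

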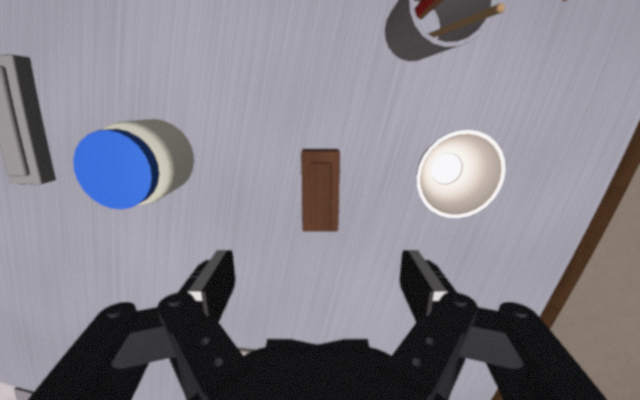

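The short block is at (320,190), with the bowl rim at column 418 well clear of the finger. I'll descend and grip it.

```bash
python3 -m handwheel '[-0.0205,0.0025,0.03,0, 0,0,0.05,0, 0,0,0.05,0, 0,0,0.045,0, 0,0,0.02,0, 0,0,0.012,0, 0,0,0,0, 0,0,0,0]' 0 | grep -E 'tcp|wrist' && python3 -m handwheel '[0,0,0,0, 0,0,0,0, 0,0,0,0, 0,0,0,0, 0,0,0,0, 0,0,-0.04,0, 0,0,-0.06,0, 0,0,-0.06,0, 0,0,-0.05,0.09, 0,0,0,0.1, 0,0,0,0]' 1 50; python3 -c "
from h import *
gosh(-45,30,.22)"
```

```text
tcp_pos: [0.5971, -0.3633, 0.0245]
wrist_force: [0.0, -0.2, 0.3]
time_s: 19.85
tcp_pos: [0.5945, -0.3622, 0.2313]
ee_rot: [-0.001, 0.695, 0.719, -0.0]
wrist_force: [-0.4, 0.4, -1.8]
finger_gap: 0.0435
finger_force: 54.0
tcp [ 0.5945 -0.3622  0.2313] yaw 91.9 F [-0.4  0.4 -1.8] gap 0.0435 t 19.85
go [ 5.728e-01 -1.081e-01  1.130e-02  1.000e-04]
at shaver [  63.1 -542.8]
```

```bash
python3 -m handwheel '[0.0573,-0.0108,0,0, 0.0573,-0.0108,0,0, 0.0573,-0.0108,0,0, 0.0573,-0.0108,0,0, 0.0573,-0.0108,0,0, 0.0573,-0.0108,0,0, 0.0573,-0.0108,0,0, 0.0573,-0.0108,0,0, 0.0573,-0.0108,0,0, 0.0573,-0.0108,0.01,0, 0,0,0,0]' | grep -E 'tcp|wrist'; python3 -c "
from h import *
gosh(-45,30,.073)"
```

```text
tcp_pos: [0.4644, 0.2126, 0.2202]
wrist_force: [0.0, 0.1, -2.0]
tcp [0.4644 0.2126 0.2202] yaw 92.63 F [ 0.   0.1 -2. ] gap 0.0439 t 21.23
go [-0.006   0.0028  0.1472  0.0127]
at shaver [-47.8  36. ]
```

```bash
python3 -m handwheel '[-0.005,0.003,0.04,0.012, 0,0,0.05,0, 0,0,0.04,0, 0,0,0.015,0, 0,0,0.003,0, 0,0,0,0, 0,0,0.002,0, 0,0,0.001,0, 0,0,0.001,0,0,0,0,0]' | grep -E 'tcp|wrist'; python3 -c "
from h import *
gosh(-45,30,.0695)"
```

```text
tcp_pos: [0.4722, 0.2018, 0.0704]
wrist_force: [-0.2, 0.5, -1.5]
tcp [0.4722 0.2018 0.0704] yaw 91.16 F [-0.2  0.5 -1.5] gap 0.0435 t 22.48
go [ 0.005  -0.0047  0.0009 -0.013 ]
at shaver [-40.4  24.9]
```

```bash
python3 -m handwheel '[0,0,0.001,-0.013, 0,0,0.001,0, 0,0,0.001,0, 0,0,0.001,0, 0,0,0,0]' | grep -E 'tcp|wrist'; python3 -c "
from h import *
gosh(-45,30,.0695)"
```

```text
tcp_pos: [0.4723, 0.2018, 0.0683]
wrist_force: [-6.0, -3.4, 13.8]
tcp [0.4723 0.2018 0.0683] yaw 91.91 F [-6.  -3.4 13.8] gap 0.0443 t 23.1
go [ 0.005  -0.0047 -0.0012  0.0001]
at shaver [-40.3  25. ]
```

```bash
python3 -m handwheel '[0,0,0,0, 0,0,0,0, 0,0,0,0, 0,0,-0.03,0, 0,0,-0.04,0, 0,0,0,0]' 0 | grep tcp && python3 -m handwheel '[0,-0.045,0,0, 0,-0.005,0,0, 0,0,0,0, 0,0,0,0, 0,0,0,0]' 1 |grep tcp&& python3 -c "
from h import *
gosh(-90,25,.069)"
```

```text
tcp_pos: [0.4748, 0.2033, 0.1393]
tcp_pos: [0.4232, 0.2002, 0.1363]
tcp [0.4232 0.2002 0.1363] yaw 91.84 F [0.3 0.2 0.1] gap -0.0004 t 24.48
go [-0.     -0.0006  0.0673 -0.0011]
at shaver [-89.4  25. ]
```

```bash
python3 -m handwheel '[0,0,0.05,0, 0,0,0.017,0, 0,0.008,0,0, 0,0.008,0,0, 0,0.008,0,0, 0,0.008,0,0, 0,0.008,0,0, 0,0.008,0,0, 0,0.008,0,0, 0,0.004,0,0, 0,0,0,0]'| grep -E 'tcp|wrist' && python3 -m handwheel '[0,0.003,0,0, 0,0.002,0,0, 0,0.002,0,0, 0,0,0,0]'| grep -E 'tcp|wrist' ; python3 -c "
from h import *
gosh(-23,25,.069)"
```

```text
tcp_pos: [0.4831, 0.2021, 0.0693]
wrist_force: [-0.6, -0.1, -0.4]
tcp_pos: [0.4891, 0.2023, 0.0692]
wrist_force: [-2.0, -0.2, 1.3]
tcp [0.4891 0.2023 0.0692] yaw 91.89 F [-2.  -0.2  1.3] gap 0.0004 t 26.35
go [ 0.0001  0.0005  0.0002 -0.0001]
at shaver [-23.5  24.9]
```

```bash
python3 -m handwheel '[0,0.002,0,0, 0,0.002,0,0, 0,0,0,0]'| grep -E 'tcp|wrist' ; python3 -m handwheel '[0,-0.006,0,0, 0,-0.006,0,0, -0.04,0,0,0, -0.04,0,0,0, -0.02,0,0,0, 0,0.024,0,0, 0,0.024,0,0, 0,0,0,0]'| grep -E 'tcp|wrist'; python3 -c "
from h import *
gosh(12.5,-61,.069)"
```

```text
tcp_pos: [0.4894, 0.2024, 0.0688]
wrist_force: [-9.1, -0.5, 6.4]
tcp_pos: [0.5351, 0.1035, 0.0699]
wrist_force: [0.3, 0.3, 0.2]
tcp [0.5351 0.1035 0.0699] yaw 91.78 F [0.3 0.3 0.2] gap -0.0004 t 27.73
go [ 0.0144 -0.0067  0.0009 -0.0021]
at shaver [ 19.2 -75.4]
```

```bash
python3 -m handwheel '[0,-0.009,0,0, 0.012,0,0,0, 0.012,0,0,0, 0.012,0,0,0, 0.006,0,0,0, 0.006,0,0,0, 0.006,0,0,0, 0.004,0,0,0, 0,0,0,0]'| grep -E 'tcp|wrist' ; python3 -m handwheel '[0.003,0,0,0, 0.002,0,0,0, 0,0,0,0]'| grep -E 'tcp|wrist'; python3 -c "
from h import *
gosh(12.5,-11,.069)"
```

```text
tcp_pos: [0.5216, 0.1626, 0.0693]
wrist_force: [-1.0, -0.7, -0.3]
tcp_pos: [0.5214, 0.1668, 0.0693]
wrist_force: [0.4, 0.1, -1.0]
tcp [0.5214 0.1668 0.0693] yaw 91.9 F [ 0.4  0.1 -1. ] gap -0.0001 t 29.23
go [0.0007 0.0049 0.0003 0.0001]
at shaver [  7.6 -11.7]
```

```bash
python3 -m handwheel '[0.002,0,0,0, 0.001,0,0,0, 0,0,0,0]'| grep -E 'tcp|wrist' ; python3 -m handwheel '[0.002,0,0,0, 0.001,0,0,0, 0,0,0,0]'| grep -E 'tcp|wrist'
```

```text
tcp_pos: [0.5214, 0.1672, 0.0693]
wrist_force: [-0.6, -4.8, 3.1]
tcp_pos: [0.5214, 0.1673, 0.0693]
wrist_force: [-1.0, -8.7, 5.9]
```

```bash
python3 -m handwheel '[-0.02,0,0,0, -0.02,0,-0.04,0, -0.03,0,-0.06,0, -0.03,0,-0.04,0, 0,0,0,0, 0,0,0,0]'| grep -E 'tcp|wrist'; python3 - <<'E'
from look import *
im,d,p=look('w6.png');print(tosh(p[0])); cv2.imwrite('pics/w6c.png',cv2.resize(im[0:260,160:500,::-1],(785,600),interpolation=cv2.INTER_CUBIC)); save('scene','s1.png')
E
```

```text
tcp_pos: [0.5239, 0.0751, 0.2046]
wrist_force: [-0.1, 0.4, 0.1]
[   7.06759696 -103.41061817]
```

View pics/w6c.png

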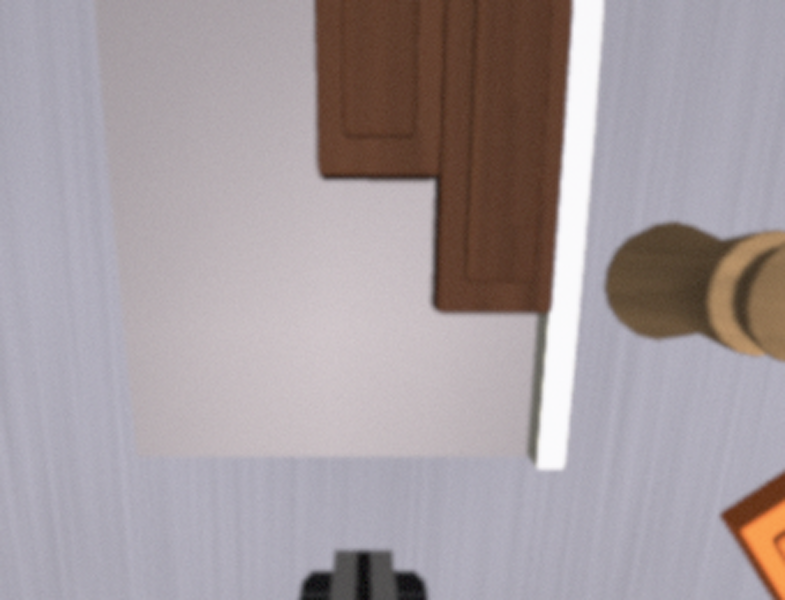

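The near ends look right: the short block's end is at row 177 against the long one's side at column 437, and the long one lies flush with the fence. I'll check the stop end.

```bash
python3 -m handwheel '[0.04,0,0,0, 0.04,0,0,0, 0.02,0,0,0, 0,0,0,0, 0,0,0,0]'| grep -E 'tcp|wrist'; python3 - <<'E'
from look import *
im,d,p=look('w7.png');print(tosh(p[0])); cv2.imwrite('pics/w7c.png',cv2.resize(im[0:260,180:480,::-1],(690,600),interpolation=cv2.INTER_CUBIC))
E
```

```text
tcp_pos: [0.5206, 0.1736, 0.204]
wrist_force: [-0.0, -0.7, -0.3]
[ 7.04586087 -4.79857894]
```

View pics/w7c.png

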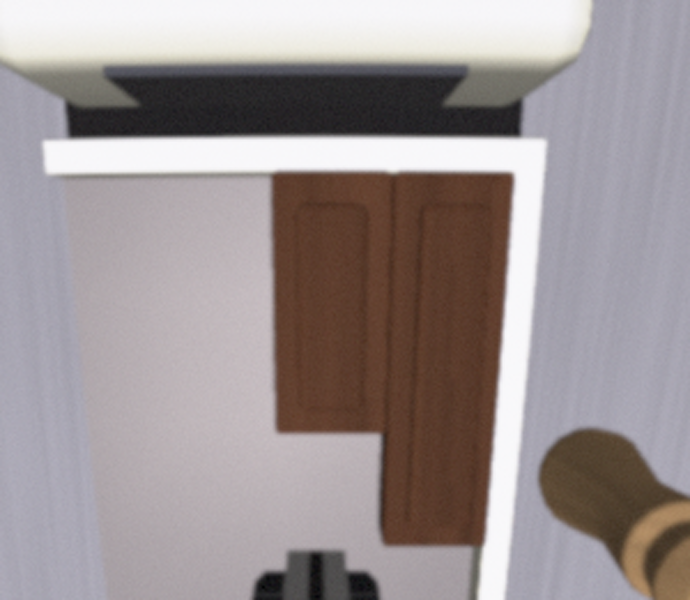

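Both blocks are flush at the stop (row 172), against each other (column 390) and against the fence. The mill is untouched, so I'm handing in.

```bash
python3 -c "
from workcell import *
print(job_done())"
```

```text
the job is handed in; nothing more can be done
None
```

Both fish blocks are seated on the bed, the long one against the fence and stop and the short one snug beside it against the stop; the job is handed in at about 31 s, with nothing seen to shift, though I didn't recheck the cup, tub and bowl at the end.

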